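# Change over the push-to-open spares boxes on the welding bench

## Task

We are done with the small spares box whose lid stands open: press its lid down until its push-push catch holds it shut when you let go. Then push the shut lid of the wide spares box to release it, so that it springs fully open; leave the other small box shut.

Things in the scene. Friction and masses are not known exactly. Their poses are not given: they have to be found in the camera images.
- small_a_press (a point): Press point on the aluminium lid of the 100 mm wide grey steel box that starts OPEN. Lid hinged at the far (+x) edge, hinge line 64 mm above the bench, lid 88 wide, 117 long. Point: middle of lid's top face, 90 mm from hinge, 27 from free edge, moving with it; z out of the lid. Tilt of z (rad) and point height: open 0.6, 116 mm; held by the catch 0.10, 75 mm; down on its solid stop 0, 66 mm.
- wide_press (a point): Same point on the lid of the WIDE box (160 mm, lid 148 wide), starts shut. All boxes: 124 mm deep, 3 mm side walls 70 high, same push-push catch: each push to the stop (under 0.01 rad) and let go turns held to released or back; a released lid springs fully open in about 1 s. A push here takes 1 N (open) to 3 N (near the stop), a little more if fast; 8 to 12 N surely reaches the stop.
- small_b_press (a point): Same point on the lid of the OTHER small box, like the first in size and make, but it starts shut, held by its catch (tilt 0.10 rad), and is to be left shut.

How it is judged (in metres and radians):
On the way, in this order (a step that is already met when the one before it is completed fails the run):
1. the open small box's lid is pushed shut and stands at the height where its catch holds it (angle between small_a_press's own z axis and vertical between 0.05 and 0.16 rad), for 0.2 s.
2. the wide box has been released and its lid is open (angle between wide_press's own z axis and vertical above 0.45 rad), for 0.2 s.
At the end, for the whole second after the job is handed in: The first small box's lid is held shut by its catch (lid within 0.16 rad of level), the wide box's lid stands open (more than 0.45 rad), and the other small box's lid is still shut (within 0.16 rad) (angle between each of small_a_press, small_b_press's own z axis and vertical below 0.16 rad and angle between wide_press's own z axis and vertical above 0.45 rad); the robot touches nothing.
It fails at once if the other small box is opened (angle between small_b_press's own z axis and vertical above 0.2 rad).
It also fails if it takes over 40 s, if anything falls off the work surface, if the arm or the gripper's body presses on something with over 40 N, if the wrist force passes 120 N, or if a joint passes its speed limit or range.

## Robot

A 6-joint arm with a two-finger parallel gripper is mounted at the origin on the work surface. World frame = base frame: x ahead of the robot, y to its left, z up, the work surface at z = 0. Lengths are in m, angles in degrees, forces in N, time in s.
With the tool pointing down it reaches from about 0.4 to 0.825 m from the base axis. Payload 7 kg.
Tool frame: the origin (TCP) lies where the fingers leave the gripper's body, on its centre line; the fingertips stand 66 mm ahead of it and the grasp point (between the pads) lies 47 mm ahead of it; z points along the fingers, y is the direction in which the jaws open and shut (so a half turn about z gives the same grasp; the last joint's range is limited). The gripper opens to 88 mm and grips with 3 to 60 N. Pads are 19 mm wide; open, the fingers measure 130 mm over their backs; the gripper's body (78 mm by 193 mm) begins 47 mm behind the grasp point.
Start: joints at [-48.638, 20.546, 0.682, 0, -70.136, -16.507], TCP at [0.284, -0.612, 0.292] pointing down, gripper open.
Joint ranges: [-176.03, 176.03], [-82.01, 121.73], [-58.28, 71.71], [-173.87, 95.51], [-174.79, -0.11], [-173.66, 173.66]. Speed limits (degrees/s): [136.94, 136.94, 172.46, 180, 180, 180].

## Interface

Orientations are given as [roll, pitch, yaw] about the fixed x, y, z axes, in that order (R = Rz(yaw) Ry(pitch) Rx(roll)).
In Python, from plant import get_obs, snapshot, close_job gives the robot as it stands.
- The arm moves only by the tool play_rows, never from a script. Its argument "series" is a list of rows, each a list of 5 numbers: the opening in per cent of the stroke, from 0 (shut) to 100 (fully open), then the shift along the tool's x, y, z in m, then the turn about the tool's z in degrees. In form: [[jaw, dx, dy, dz, spin], ...]. A call has 1 to 10 rows; each row is the pose to reach, as a shift and turn from the pose commanded when the call began, along the tool's axes at that moment; what a row does not reach only later rows make up. A row lasts 1/10 s, in which the tool goes at most 50 mm and 8.59 degrees, less where a joint would pass 70% of its speed; a pose out of reach is approached as far as the arm can. A call with a gripper value outside its range is refused whole. The fingers move at their own pace and stop on an object; the grip force is fixed at half the most. Time passes only in rows, so rows that repeat a pose let the fingers close. It gives the time, the measured TCP pose, the force and the opening at its end, in the units of the state.
- get_obs(): the state, without advancing time (a new reading comes with each control period).
- snapshot(name): name is "side" or "top"; returns a dict with "frame" (480x640x3 uint8, red, green, blue), "z_map" (480x640 float32, m along the optical axis (not along the pixel's ray), 0 where there is no reading), "mtx" (3x3 intrinsics, pixels), "camera_from_world" (4x4, takes a point from world to camera coordinates). Camera axes: x right, y up, looking along -z (the intrinsics and any distortion apply to the point x, -y, -z); pixel columns grow to the right and rows downward; lengths in m; the calibration is good to about 2 mm. A picture is of the moment at which its call begins.
- close_job(): hands the job in, once; it reports no verdict.
The state is a dict: "clock": time; "joint_pos": joint angles; "qvel": joint speeds; "tau": joint torques, N m; "tool_pos": TCP position; "orientation": TCP orientation; "force": force on the tool from outside, world axes, zero at the start; "moment": the same for the moment, N m; "opening": finger opening in m.
Only numpy, scipy, OpenCV 4.12 (cv2) and the standard library are available. Lean on these libraries where they do the work, as an engineer would, in place of code of your own. Each camera call takes 0.05 s, during which the arm holds its last target.

## Working session

There is one attempt and no reset: what is moved stays moved. The work goes in short steps, Python scripts to look and compute and a tool call to move; the robot and the scene stay as the last step left them, time stands still between calls to the robot, and variables do not carry over. Pictures are saved under pics/ and viewed, and the job is handed in when it is done.

Besides the shell and the picture viewer there is one more tool, called after "Call:" by a JSON object that holds its "fn" and its "kwargs". play_rows: Moves the arm, as the interface text tells. Its arguments: {"type":"object","properties":{"series":{"type":"array"}},"required":["series"]}

```bash
mkdir -p pics; ls
python3 - <<'E'
from plant import *
import cv2,numpy as np
o=get_obs();print(o)
for n in("top","side"):
    s=snapshot(n);cv2.imwrite(f"pics/{n}0.png",s["frame"][:,:,::-1]);np.savez(f"{n}0.npz",**s)
    print(n,s["mtx"],s["camera_from_world"],s.keys())
E
```

```text
pics
{'clock': 0.0, 'joint_pos': array([-4.86387223e+01,  2.05900550e+01,  6.32602970e-01, -2.17198811e-02,
       -7.01359460e+01, -1.65077624e+01]), 'qvel': array([ 0.07042907,  0.06654867, -0.00094683,  0.10797607,  0.12875113,
        0.06500083]), 'tau': array([-3.81267630e-03, -5.82720208e+01,  2.93064433e+01,  6.99727759e+00,
        7.08467487e-03, -1.87278019e-04]), 'tool_pos': array([ 0.28353197, -0.61212593,  0.29122425]), 'orientation': array([ 1.79904649e+02, -6.96495685e-03, -1.55153876e+02]), 'force': array([-0.18760468,  0.75298358,  0.14980933]), 'moment': array([-0.00265734, -0.01476904,  0.01202078]), 'opening': 0.08819652504132737}
top [[476.15298632   0.         328.93534185]
 [  0.         476.15298632 237.50087812]
 [  0.           0.           1.        ]] [[-1.04403697e-02 -9.99944248e-01 -1.58081326e-03  3.27976738e-03]
 [ 9.81612473e-01 -1.05502770e-02  1.90592877e-01 -5.33499735e-01]
 [-1.90598930e-01  4.38114080e-04  9.81667895e-01 -8.08967390e-01]
 [ 0.00000000e+00  0.00000000e+00  0.00000000e+00  1.00000000e+00]] dict_keys(['frame', 'z_map', 'mtx', 'camera_from_world'])
side [[598.89783201   0.         319.24561512]
 [  0.         598.89783201 232.53519495]
 [  0.           0.           1.        ]] [[-0.93158386 -0.36274387 -0.02384121  0.52110993]
 [ 0.17461116 -0.50402274  0.84585579 -0.17910064]
 [-0.31884551  0.78382266  0.53287858 -0.92311139]
 [ 0.          0.          0.          1.        ]] dict_keys(['frame', 'z_map', 'mtx', 'camera_from_world'])
```

View pics/top0.png

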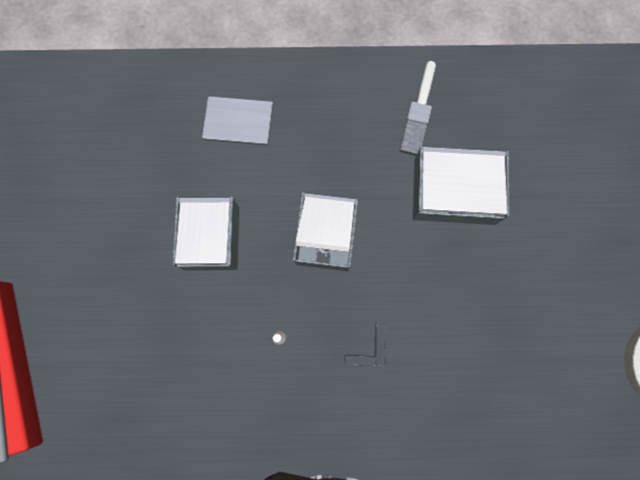

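View pics/side0.png

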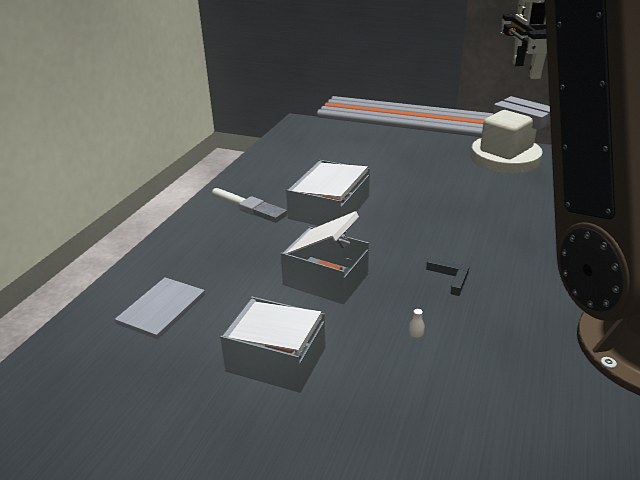

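Top view: the left small box (204,232) is shut, the middle one (326,230) is the open small box, and the wide one (464,183) is shut at the right. Next I measure the lids from the depth map.

```bash
cat > h.py <<'E'
import numpy as np,cv2
def world(s):
    z=s["z_map"];K=s["mtx"];T=s["camera_from_world"]
    v,u=np.mgrid[:480,:640]
    X=np.stack([(u-K[0,2])/K[0,0]*z,-(v-K[1,2])/K[1,1]*z,-z],-1)
    return (X-T[:3,3])@T[:3,:3]
def lids(s,boxes):
    W=world(s);f=s["frame"].astype(int)
    for n,(u0,u1,v0,v1) in boxes.items():
        m=np.zeros((480,640),bool);m[v0:v1,u0:u1]=1
        m&=(f.min(2)>190)&(s["z_map"]>0)&(W[...,2]>.05)
        P=W[m]
        c=P.mean(0);nn=np.linalg.svd(P-c,full_matrices=False)[2][2];nn*=np.sign(nn[2])
        r=cv2.minAreaRect((P[:,:2]*1000).astype(np.float32))
        print(n,len(P),"c",c.round(4),"n",nn.round(3),"tilt",np.arccos(nn[2]).round(3),"zr",P[:,2].min().round(3),P[:,2].max().round(3),"rect",np.round(r[0],1),np.round(r[1],1),round(r[2],1))
B=dict(b=(170,242,190,275),a=(288,362,188,275),w=(412,515,142,225))
E
python3 - <<'E'
from h import *
s=dict(np.load("top0.npz"));lids(s,B)
W=world(s)
for p in [(420,150),(200,320),(100,400)]:print(p,W[p[1],p[0]].round(3))
E
```

```text
b 3007 c [0.5418 0.2216 0.0723] n [ 0.104 -0.     0.995] tilt 0.104 zr 0.062 0.081 rect [543.4 222. ] [ 88.1 112.8] 89.6
a 2546 c [0.5484 0.0036 0.1036] n [ 0.544 -0.073  0.836] tilt 0.581 zr 0.064 0.135 rect [552.2   3.4] [ 87.7 100.8] 82.2
w 4793 c [ 0.6291 -0.2468  0.0724] n [ 0.103 -0.01   0.995] tilt 0.104 zr 0.057 0.082 rect [ 630.1 -248.6] [152.5 114.7] 86.0
(420, 150) [ 0.69  -0.17   0.073]
(200, 320) [0.39  0.238 0.003]
(100, 400) [ 0.25   0.413 -0.001]
```

Call:
{"fn": "play_rows", "kwargs": {"series": [[0, -0.01, 0.01, 0, 3], [0, -0.035, 0.035, 0, 6], [0, -0.065, 0.065, 0, 10], [0, -0.1, 0.099, 0, 14], [0, -0.135, 0.133, 0, 18], [0, -0.17, 0.168, 0, 22], [0, -0.205, 0.203, 0, 26], [0, -0.24, 0.237, 0, 30], [0, -0.27, 0.267, 0, 32.6], [0, -0.3, 0.297, 0, 32.6]]}}

```text
clock: 1.1
tool_pos: [0.4312, -0.215, 0.2922]
orientation: [180.0, 0.0, 172.2]
force: [0.0, -0.5, -0.9]
opening: 0.0133
```

Run:
```python
from plant import *
import numpy as np
o=get_obs();print(o["clock"],o["tool_pos"],o["orientation"],o["joint_pos"],o["opening"],o["force"])
y=np.radians(o["orientation"][2]);d=np.array([.515,.008])-o["tool_pos"][:2]
print(d@[np.cos(y),np.sin(y)],d@[np.sin(y),-np.cos(y)])
```

```text
1.1 [ 0.43119292 -0.2149854   0.29215356] [1.79992379e+02 5.78056401e-03 1.72180617e+02] [-3.04701909e+00  2.05527685e+00 -2.28723058e+01 -7.84505438e-03
 -6.50660229e+01 -9.47690571e+01] 0.013330381682265208 [ 0.00437046 -0.54815743 -0.88549578]
-0.05269050358267598 0.23231406377225428
```

Call:
{"fn": "play_rows", "kwargs": {"series": [[0, -0.009, 0.04, 0, 0], [0, -0.018, 0.08, 0, 0], [0, -0.027, 0.12, 0, 0], [0, -0.036, 0.16, 0, 0], [0, -0.045, 0.2, 0, 0], [0, -0.0527, 0.232, 0.015, 0], [0, -0.0527, 0.232, 0.035, 0], [0, -0.0527, 0.232, 0.055, 0], [0, -0.0527, 0.232, 0.07, 0], [0, -0.0527, 0.232, 0.07, 0]]}}

```text
clock: 2.1
tool_pos: [0.5132, 0.0057, 0.2199]
orientation: [-179.9, -0.2, 172.2]
force: [0.5, -0.2, -0.4]
opening: 0.0004
```

Run:
```python
from plant import *
import cv2
o=get_obs();print(o["tool_pos"],o["force"])
for n in("top","side"):
    cv2.imwrite(f"pics/{n}1.png",snapshot(n)["frame"][:,:,::-1])
```

```text
[0.51320114 0.00573181 0.21989023] [ 0.47974892 -0.15981014 -0.39215511]
```

View pics/side1.png

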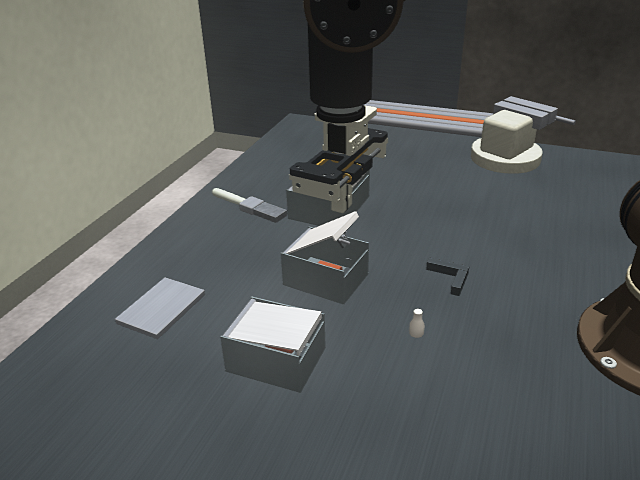

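The fingertips at (345,208) sit just above the open lid's free part (350,215). I press down in stages.

Call:
{"fn": "play_rows", "kwargs": {"series": [[0, 0, 0, 0.015, 0], [0, 0, 0, 0.025, 0], [0, 0, 0, 0.035, 0], [0, 0, 0, 0.045, 0], [0, 0, 0, 0.055, 0], [0, 0, 0, 0.065, 0], [0, 0, 0, 0.072, 0], [0, 0, 0, 0.078, 0], [0, 0, 0, 0.081, 0], [0, 0, 0, 0.081, 0]]}}

```text
clock: 3.2
tool_pos: [0.5144, 0.0058, 0.1407]
orientation: [-180.0, -0.0, 172.3]
force: [-1.2, -0.0, 1.4]
opening: 0.0004
```

Call:
{"fn": "play_rows", "kwargs": {"series": [[0, 0, 0, 0.003, 0], [0, 0, 0, 0.006, 0], [0, 0, 0, 0.008, 0], [0, 0, 0, 0.009, 0], [0, 0, 0, 0.009, 0]]}}

```text
clock: 3.7
tool_pos: [0.5145, 0.0059, 0.1321]
orientation: [-180.0, -0.0, 172.3]
force: [-1.6, 0.9, 2.4]
opening: 0.0005
```

Call:
{"fn": "play_rows", "kwargs": {"series": [[0, 0, 0, 0.001, 0], [0, 0, 0, 0.002, 0], [0, 0, 0, 0.003, 0], [0, 0, 0, 0.003, 0]]}}

```text
clock: 4.1
tool_pos: [0.5146, 0.0059, 0.1307]
orientation: [-180.0, 0.0, 172.3]
force: [-8.5, 2.6, 19.5]
opening: 0.0001
```

19 N: on the stop. I lift off and look.

Call:
{"fn": "play_rows", "kwargs": {"series": [[0, 0, 0, -0.003, 0], [0, 0, 0, -0.008, 0], [0, 0, 0, -0.018, 0], [0, 0, 0, -0.033, 0], [0, 0, 0, -0.055, 0], [0, 0, 0, -0.08, 0], [0, 0, 0, -0.105, 0], [0, 0, 0, -0.12, 0], [0, 0, 0, -0.12, 0]]}}

```text
clock: 5.0
tool_pos: [0.5158, 0.0061, 0.252]
orientation: [179.9, 0.3, 172.3]
force: [-0.2, 0.0, 0.4]
opening: 0.0003
```

Run:
```python
from plant import *
import cv2,numpy as np
s=snapshot("side");cv2.imwrite("pics/side2.png",s["frame"][:,:,::-1])
o=get_obs();print(o["tool_pos"],o["force"])
from h import *
lids(s,dict(a=(275,372,200,265)))
y=np.radians(o["orientation"][2])
print(y)
```

```text
[0.51505805 0.006079   0.25044817] [-0.14362153 -0.25951848 -0.83410893]
a 1630 c [0.5417 0.0053 0.0728] n [ 0.103 -0.018  0.995] tilt 0.105 zr 0.065 0.081 rect [545.4   3.1] [ 93.  121.3] 79.9
3.006391954026632
```

View pics/side2.png

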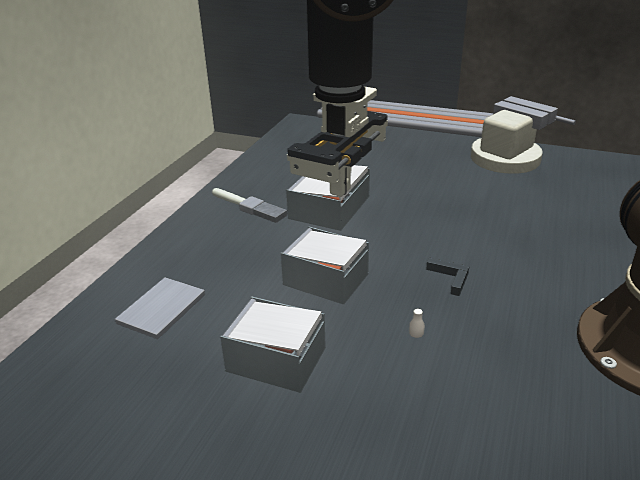

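Small box A is held (tilt 0.105). Next is the wide box, with its press point at about (0.600, -0.245).

Call:
{"fn": "play_rows", "kwargs": {"series": [[0, -0.01, -0.02, 0, -3], [0, -0.025, -0.05, 0, -3], [0, -0.042, -0.085, 0, -3], [0, -0.06, -0.12, 0, -3], [0, -0.077, -0.155, 0, -3], [0, -0.094, -0.19, 0, -3], [0, -0.11, -0.222, 0, -3], [0, -0.118, -0.237, 0.015, -3], [0, -0.118, -0.237, 0.035, -3], [0, -0.118, -0.237, 0.045, -3]]}}

```text
clock: 6.05
tool_pos: [0.5981, -0.245, 0.2005]
orientation: [179.9, -0.3, 175.2]
force: [-0.5, -0.3, -0.8]
opening: 0.0006
```

Call:
{"fn": "play_rows", "kwargs": {"series": [[0, 0, 0, 0.015, 0], [0, 0, 0, 0.03, 0], [0, 0, 0, 0.045, 0], [0, 0, 0, 0.053, 0], [0, 0, 0, 0.053, 0]]}}

```text
clock: 6.55
tool_pos: [0.5987, -0.2441, 0.1496]
orientation: [180.0, -0.2, 175.3]
force: [0.2, 0.4, 0.9]
opening: 0.0005
```

Call:
{"fn": "play_rows", "kwargs": {"series": [[0, 0, 0, 0.004, 0], [0, 0, 0, 0.008, 0], [0, 0, 0, 0.012, 0], [0, 0, 0, 0.015, 0], [0, 0, 0, 0.017, 0], [0, 0, 0, 0.018, 0], [0, 0, 0, 0.018, 0]]}}

```text
clock: 7.25
tool_pos: [0.5994, -0.2448, 0.1331]
orientation: [180.0, -0.0, 175.3]
force: [-1.4, 0.3, 2.5]
opening: 0.0002
```

Call:
{"fn": "play_rows", "kwargs": {"series": [[0, 0, 0, 0.001, 0], [0, 0, 0, 0.002, 0], [0, 0, 0, 0.003, 0], [0, 0, 0, 0.003, 0]]}}

```text
clock: 7.65
tool_pos: [0.5995, -0.2449, 0.1313]
orientation: [-180.0, 0.0, 175.3]
force: [-5.0, 2.3, 11.0]
opening: 0.0003
```

Call:
{"fn": "play_rows", "kwargs": {"series": [[0, 0, 0, 0.001, 0], [0, 0, 0, 0.001, 0]]}}

```text
clock: 7.85
tool_pos: [0.5995, -0.2449, 0.131]
orientation: [-180.0, 0.0, 175.3]
force: [-6.1, 3.6, 15.9]
opening: -0.0001
```

Call:
{"fn": "play_rows", "kwargs": {"series": [[0, 0, 0, -0.004, 0], [0, 0, 0, -0.012, 0], [0, 0, 0, -0.027, 0], [0, 0, 0, -0.05, 0], [0, 0, 0, -0.08, 0], [0, 0, 0, -0.11, 0], [0, 0, 0, -0.14, 0], [0, 0, 0, -0.16, 0], [0, 0, 0, -0.17, 0], [0, 0, 0, -0.17, 0]]}}

```text
clock: 8.85
tool_pos: [0.6, -0.245, 0.3005]
orientation: [-180.0, 0.1, 175.3]
force: [-0.1, -0.1, -0.4]
opening: 0.0005
```

Call:
{"fn": "play_rows", "kwargs": {"series": [[0, 0.03, 0, 0, 0], [0, 0.07, 0, 0, 0], [0, 0.11, 0, 0, 0], [0, 0.14, 0, 0, 0], [0, 0.15, 0, 0, 0], [0, 0.15, 0, 0, 0], [0, 0.15, 0, 0, 0], [0, 0.15, 0, 0, 0], [0, 0.15, 0, 0, 0], [0, 0.15, 0, 0, 0]]}}

```text
clock: 9.85
tool_pos: [0.4506, -0.2324, 0.2987]
orientation: [180.0, -0.0, 175.3]
force: [0.3, -0.1, 0.8]
opening: 0.0005
```

Run:
```python
from plant import *
from h import *
s=snapshot("side");cv2.imwrite("pics/side3.png",s["frame"][:,:,::-1])
t=snapshot("top");cv2.imwrite("pics/top3.png",t["frame"][:,:,::-1])
print(get_obs()["clock"],get_obs()["force"],get_obs()["tool_pos"])
lids(s,dict(a=(275,372,225,265),b=(220,330,295,355),w=(285,375,130,205)))
```

```text
9.95 [ 0.17837933  0.34631179 -0.70314713] [ 0.45035786 -0.23243385  0.29883132]
a 1624 c [0.5415 0.0053 0.0728] n [ 0.103 -0.016  0.995] tilt 0.104 zr 0.064 0.081 rect [544.5   3.2] [ 90.  120.2] 81.2
b 2807 c [0.5404 0.2229 0.073 ] n [ 0.104 -0.003  0.995] tilt 0.104 zr 0.064 0.081 rect [544.6 220.8] [ 89.6 119.3] 89.6
w 722 c [ 0.628  -0.242   0.1071] n [ 0.53  -0.038  0.847] tilt 0.56 zr 0.066 0.134 rect [ 639.7 -248.9] [157.  106.5] 85.9
```

View pics/side3.png

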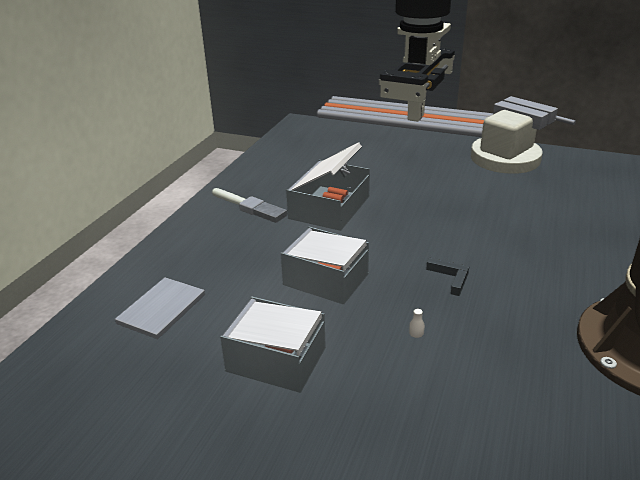

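View pics/top3.png

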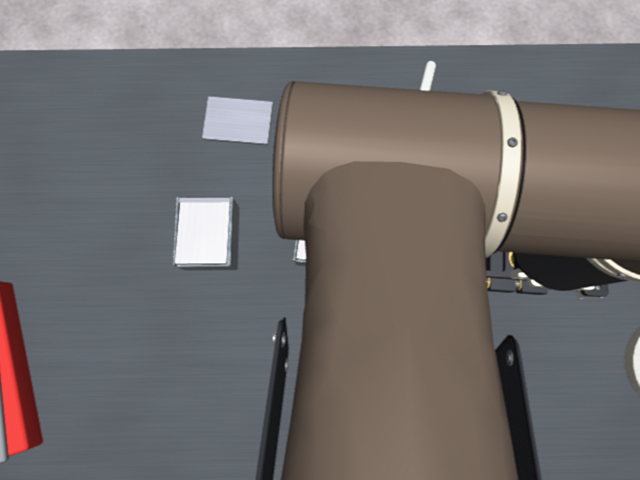

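The side view shows the wide lid open (325,170) and both small lids shut (325,245 and 280,325), with the gripper clear of everything at (415,100). In the top view the arm hides the wide box and most of box A. The state is right, so I hand in.

```bash
python3 -c "
from plant import *
print(close_job())"
```

```text
the job is handed in; nothing more can be done
None
```

I pressed the open small box's lid to its stop (about 19 N), and its catch held it when I let go. I then pushed the wide box's lid to its stop (about 16 N) and backed off, and it sprang open. I handed the job in at about 10 s; no verdict was reported.

**Last checks, from the side camera:**

| Lid | Measured tilt (rad) | State |
|---|---|---|
| First small box | 0.104 | held shut |
| Other small box | 0.104 | still shut, never touched |
| Wide box | 0.56 | open |

- **Arm:** it was clear of everything, with the measured wrist force under 1 N.
- **Wide lid tilt:** 0.56 is a little under the nominal 0.6. That lid fit used few pixels at a steep angle; the same fit read 0.58 from the top camera on the first box when it was open.
- **Top camera:** the arm hid the wide box and most of the first small box in the last picture, so it gave no second check there.

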